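Key a timing pulley onto an upright drive shaft

TASK

Take the loose square key out of its block and drop it down into the open slot in the side of the drive unit's upright shaft until its foot stands on the bottom of the slot. Then lift the toothed pulley, turn it so that its keyway fits over the key and slide it gently down until it rests flat on the shaft's collar, and let go. Feel your way without forcing anything, and leave the bottle, the timer and the marker where they are.

Things in the scene. Friction and masses are not known exactly. Their poses are not given: they have to be found in the camera images.
- drive_unit: Grey drive unit, 110 x 110 x 50 mm, fixed. Origin: centre of its underside, on the vertical axis of its steel output shaft; z up. The slot in the shaft faces the unit's own -x, give or take up to 0.6 rad: the exact angle IS NOT MEASURED, find it by sight or by feel. Shaft and collar turn as one against stiff friction (0.6 N m).
- shaft_top (a point): Centre of the shaft's top end, 100 mm above the unit's underside (axes as the unit's). Shaft: 36 mm across, top edge chamfered 2 mm, standing 36 mm above the collar. One straight slot, open at the top and outwards, runs down its side and on into the collar: 11.4 mm wide tangentially, flat inner wall 11 mm from the axis.
- collar_top (a point): On the shaft axis, on top of the shaft's collar (60 mm across), 64 mm above the unit's underside (axes as the unit's). The slot goes on 12 mm down into the collar, floor 52 mm above the unit's underside; there a wall 22.2 mm from the axis, with a sloped lead-in, closes it outwards. A seated key's axis is 16 to 17 mm from the shaft axis.
- key: Steel square key, 10 x 10 x 44 mm, 40 g, foot edges chamfered (2 mm high, 0.8 mm in). Origin: centre of its foot; z along it, up; x, y square to its sides (any quarter turn fits). Starts standing loose in the block, 24 mm showing. Seated in the slot its top is 4 mm below the shaft's top, so let it go before it is down: it drops the last part.
- key_block: Aluminium block, 40 x 50 x 26 mm, fixed to the table, with a square hole in the middle (11.5 mm wide, 20 mm deep, floor at z = 6 mm) that holds the key. Origin: centre of its underside.
- pulley: Aluminium toothed pulley, about 350 g, lying flat. Origin: centre of its underside, on the bore's axis; z up. Through bore 38 mm across with one keyway in the pulley's own -x direction, 12 mm wide and reaching 22.8 mm from the axis. It passes the key only with the keyway over it. Home, its underside rests on the collar. Toothed part 86 mm across, up to z = 16 mm.
- pulley_boss (a point): Middle of the pulley's boss, on its axis, 25 mm above its underside (axes as the pulley's). The boss, from 16 to 34 mm above the underside, is 62 mm across with two flats 56 mm apart that face the pulley's own +y and -y: grip it there from above.
- oil_bottle: Bystander: small brown bottle with a black cap, 29 x 29 x 72 mm. Origin: centre of its underside.
- bench_timer: Bystander: white bench timer, 58 x 66 x 18 mm. Origin: centre of its underside.
- marker_pen: Bystander: black marker pen, 11 x 154 x 12 mm, lying on the table. Origin: centre of its underside.

How it is judged:
By the outcome, as a careful person would: the job done as asked, in the order asked, and still so for the second after the job is handed in, with the robot touching nothing.
It also fails if it takes over 61 s, if anything falls off the work surface, if the arm or the gripper's body presses on something with over 40 N, if the wrist force passes 120 N, or if a joint passes its speed limit or range.

ROBOT

A 7-joint arm with a two-finger parallel gripper is mounted at the origin on a cart in front of the work surface, level with it; the furniture and walls round the work are solid. World frame = base frame: x ahead of the robot, y to its left, z up, the work surface at z = 0. Lengths are in m, angles in rad, forces in N, time in s.
With the tool pointing down it reaches from about 0.4 to 0.85 m from the base axis. Payload 10.4 kg.
Tool frame: the origin (TCP) lies midway between the tips of the shut fingers; the grasp point (between the pads) lies 19 mm behind it (r.hold_point_z is the distance from the TCP to the grasp point, in m); z points along the fingers, y is the line along which they close (so a half turn about z gives the same grasp; the last joint's range is limited). The gripper opens to 85 mm and grips with 20 to 120 N. Pads are 22 mm wide; open, the fingers measure 114 mm over their backs; the gripper's body (76 mm by 85 mm) begins 54 mm behind the grasp point. The pads swing forward as they close: fully open they stand 13 mm farther back than shut.
Start: joints at [1.232, 0.332, -0.065, 1.46, 0.022, 1.35, -0.088], TCP at [0.194, -0.594, 0.231] pointing down, gripper open.
Joint ranges: [-2.6, 2.6], [-0.5, 2.12], [-1.47, 1.34], [0.16, 2.42], [-1.27, 4.41], [0.06, 2.06], [-2.6, 2.6]. Speed limits (rad/s): [2.22, 2.22, 2.79, 2.79, 3.14, 3.14, 3.14].

INTERFACE

Orientations are given as a unit quaternion [w, x, y, z].
In Python, from workcell import r, imaging gives the robot as it stands. The module is installed in compiled form; this text tells all that it offers.
- The arm moves only by the tool arm_command, never from a script. Its argument "moves" is a list of rows, each a list of 7 numbers: the shift along the tool's x, y, z in units of 30 mm (1.0 is 30 mm), then the turn, a rotation vector about the tool's x, y, z in units of 6 degrees (1.0 is 6 degrees), then the finger opening in mm, from 0 to 85.4. A call has exactly 8 rows; each row shifts and turns the commanded pose from where the row before left it, along the tool's axes as they then stand; what a row does not reach is not made up. A row lasts 1/12 s, in which the tool goes at most 41.7 mm and 7.16 degrees, less where a joint would pass 70% of its speed; a pose out of reach is approached as far as the arm can. A call is refused whole if a number of a shift passes 1 or a number of a turn 1, either way. A call with a gripper value outside its range is refused whole. The fingers move at their own pace and stop on an object; "grip_force" is the grip in N (left out, the last holds). Time passes only in rows, so rows that do not move let the fingers close, or fill a call up. It gives the time, the measured TCP pose, the force, the opening and the grip force at its end, in the units of the state.
- r.read_state(): the state, without advancing time (a new reading comes with each control period).
- imaging.camera(name): name is "scene" or "top" or "wrist"; returns (picture, depth): 480x640x3 uint8, red, green, blue; 480x640 float32, m along the optical axis (not along the pixel's ray), 0 where there is no reading.
- imaging.camera_params(name): a dict with "fx", "fy", "cx", "cy" (pixels), "R" (3x3) and "t" (3): a world point X has camera coordinates R X + t; the wrist camera has in their place "hand_eye" (4x4, takes a point from camera to tool coordinates, whose origin is the TCP and whose axes are the flange's). Camera axes: x right, y down, z forward; pixel columns grow to the right and rows downward; lengths in m; the calibration is good to about 2 mm. A picture is of the moment at which its call begins: read the wrist's pose just before it. camera_params takes no time and is no camera call.
- r.sign_off(): hands the job in; it is judged then, once.
The state is a dict: "time_s": time; "qpos": joint angles; "qd": joint speeds; "tau": joint torques, N m; "tool_pos": TCP position; "eef_rot": TCP orientation; "ft_force": force on the tool from outside, world axes, zero at the start; "ft_torque": the same for the moment, N m; "opening": finger opening in m; "grip_force": force on a finger pad.
Only numpy, scipy, OpenCV 4.12 (cv2) and the standard library are available. Lean on these libraries where they do the work, as an engineer would, in place of code of your own. Each camera call takes 0.05 s, during which the arm holds its last target. There are 200 camera calls.

## Working session

There is one attempt and no reset: what is moved stays moved. The work goes in short steps, Python scripts to look and compute and a tool call to move; the robot and the scene stay as the last step left them, time stands still between calls to the robot, and variables do not carry over. Pictures are saved under pics/ and viewed, at most 10 in all, crops included, and the job is handed in when it is done.

Besides the shell and the picture viewer there is one more tool, called as name(argument=value, ...) on one line, values as JSON. arm_command: Moves the arm, as the interface text tells. Its arguments: {"type":"object","properties":{"moves":{"type":"array"},"grip_force":{"type":"number"}},"required":["moves"]}

```bash
mkdir -p pics; python3 - <<'E'
from workcell import r, imaging
import cv2,numpy as np
s=r.read_state(); print({k:np.round(v,4).tolist() for k,v in s.items()}, r.hold_point_z)
for n in ("scene","top"):
    p,d=imaging.camera(n); np.savez(f"pics/{n}0.npz",p=p,d=d); cv2.imwrite(f"pics/{n}0.png",p[:,:,::-1])
    c=imaging.camera_params(n); print(n,{k:np.round(v,4).tolist() for k,v in c.items()})
print(imaging.camera_params("wrist"))
E
```

```text
{'time_s': 0.0, 'qpos': [1.2324, 0.3329, -0.0647, 1.4609, 0.0216, 1.3499, -0.0885], 'qd': [0.0006, 0.0016, -0.0, 0.0006, 0.0014, -0.0004, 0.0002], 'tau': [0.0005, -62.5447, 0.0492, -39.1594, 0.0161, 0.01, 0.0001], 'tool_pos': [0.194, -0.5937, 0.2305], 'eef_rot': [-0.0007, 0.9876, 0.1572, -0.0001], 'ft_force': [0.084, -0.045, -0.1227], 'ft_torque': [-0.0071, -0.0301, -0.0293], 'grip_force': 0.0, 'opening': 0.0855} 0.0187
scene {'fx': 613.017, 'fy': 613.017, 'cx': 307.0177, 'cy': 248.2715, 'R': [[-0.8857, -0.4639, -0.0162], [-0.2514, 0.5087, -0.8234], [0.3902, -0.7253, -0.5672]], 't': [0.354, 0.2972, 0.7757]}
top {'fx': 455.4547, 'fy': 455.4547, 'cx': 313.4045, 'cy': 243.8736, 'R': [[0.0071, -0.9996, 0.0274], [-0.996, -0.0095, -0.0885], [0.0887, -0.0266, -0.9957]], 't': [-0.2185, 0.4827, 0.9437]}
{'fx': 359.1090446329392, 'fy': 359.1090446329392, 'cx': 321.46612344099117, 'cy': 243.24226377000264, 'hand_eye': array([[-7.63648386e-04, -9.52463639e-01, -3.04651330e-01,
         7.83666564e-02],
       [ 9.99999707e-01, -7.13945229e-04, -2.74547602e-04,
         8.16163055e-04],
       [ 4.39922440e-05, -3.04651451e-01,  9.52463906e-01,
        -1.43683567e-01],
       [ 0.00000000e+00,  0.00000000e+00,  0.00000000e+00,
         1.00000000e+00]])}
```

View pics/scene0.png

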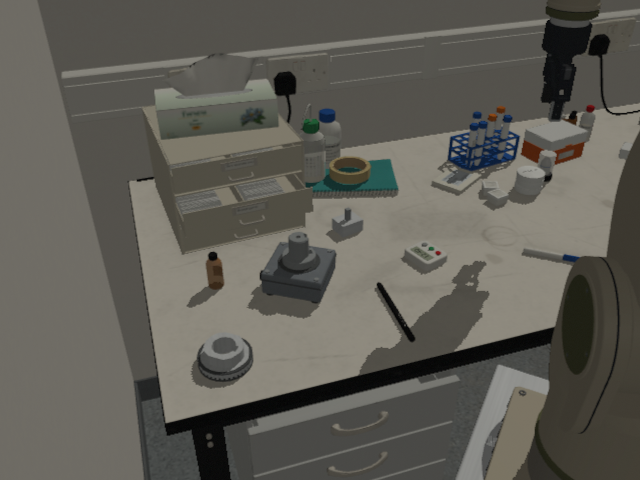

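View pics/top0.png

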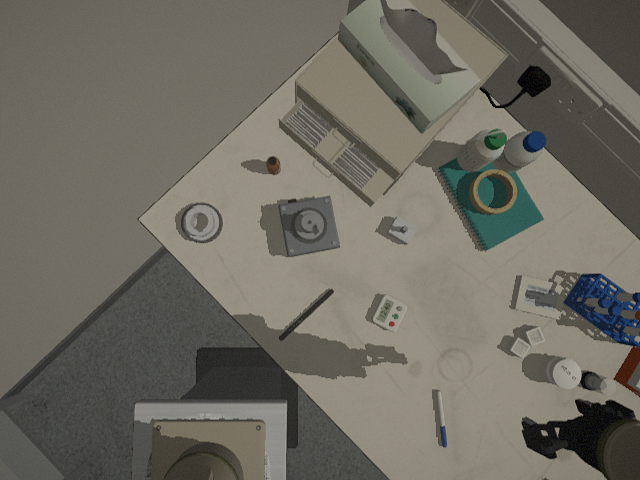

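The scene and top views show the pulley at top (201,222) / scene (225,352), the drive unit shaft at top (310,222) / scene (298,240) and the key in its block at top (401,229) / scene (348,213). The bottle is at top (273,165), the timer at (390,311) and the marker at (306,313).

```bash
cat > h.py <<'E'
import numpy as np,cv2
from scipy.spatial.transform import Rotation as Ro
from workcell import r, imaging
def q2R(q): return Ro.from_quat([q[1],q[2],q[3],q[0]]).as_matrix()
def cloud(d,c,Rwc=None,twc=None):
    v,u=np.mgrid[:480,:640]; P=np.stack([(u-c['cx'])*d/c['fx'],(v-c['cy'])*d/c['fy'],d],-1)
    if 'R' in c: return (P-c['t'])@c['R']   # R^T(P-t)
    H=c['hand_eye']; P=P@H[:3,:3].T+H[:3,3]
    return P@Rwc.T+twc
def wrist(name):
    s=r.read_state(); p,d=imaging.camera('wrist'); R=q2R(s['eef_rot']);t=np.array(s['tool_pos'])
    W=cloud(d,imaging.camera_params('wrist'),R,t)
    np.savez(f'pics/{name}.npz',p=p,d=d,W=W,R=R,t=t); cv2.imwrite(f'pics/{name}.png',p[:,:,::-1])
    return p,d,W,R,t
E
python3 - <<'E'
from h import *
for n,pts in (("top",dict(pul=(201,222),shaft=(310,222),key=(401,229),bottle=(273,163),timer=(390,311),pen=(306,313))),("scene",dict(shaft=(298,237),key=(348,211),pul=(225,345)))):
    z=np.load(f'pics/{n}0.npz'); W=cloud(z['d'],imaging.camera_params(n))
    for k,(u,v) in pts.items(): print(n,k,np.round(W[v-1:v+2,u-1:u+2].reshape(-1,3).mean(0),3), z['d'][v,u])
    m=z['d']>0
    # clusters above the table by height bands near each object
    for k,c,rad,lo,hi in (("pulboss",(201,222),0,0.025,0.05),("pulrim",(201,222),0,.008,.02),("shafttop",(310,222),0,.09,.115),("collar",(310,222),0,.058,.07),("body",(310,222),0,.04,.055),("block",(401,229),0,.02,.03),("key",(401,229),0,.04,.06)):
        if n=="scene": c={"pul":(225,345),"sha":(298,237),"col":(298,237),"bod":(298,237),"blo":(348,211),"key":(348,211)}[k[:3]]
        uu,vv=np.meshgrid(range(640),range(480)); rr=np.hypot(uu-c[0],vv-c[1])<45
        P=W[m&rr&(W[...,2]>lo)&(W[...,2]<hi)]
        if len(P)>3:
            xy=P[:,:2].astype(np.float32); print(n,k,len(P),np.round(P.mean(0),4),np.median(P[:,2]).round(4),cv2.minAreaRect(xy))
E
```

```text
top pul [0.517 0.005 0.111] 0.9841235
top shaft [ 0.521 -0.205  0.101] 0.8948036
top key [ 0.517 -0.399  0.036] 0.9583271
top bottle [ 0.647 -0.129  0.067] 0.9371691
top timer [ 0.344 -0.378  0.018] 0.96706927
top pen [ 0.338 -0.2    0.01 ] 0.966358
top pulboss 436 [0.5303 0.0258 0.0339] 0.0343 ((0.5297659039497375, 0.025701258331537247), (0.060657043009996414, 0.05677376687526703), 0.7240501642227173)
top pulrim 620 [0.5286 0.0239 0.0163] 0.0166 ((0.5318002700805664, 0.019061356782913208), (0.08587168902158737, 0.10012896358966827), 13.035260200500488)
top shafttop 250 [ 0.5221 -0.2033  0.1001] 0.1003 ((0.521389365196228, -0.2044907510280609), (0.03512702137231827, 0.03353333845734596), 0.43593305349349976)
top collar 374 [ 0.5195 -0.2031  0.0644] 0.0645 ((0.5217021703720093, -0.20415136218070984), (0.058365222066640854, 0.05739542469382286), 0.4729517102241516)
top body 2094 [ 0.5199 -0.2037  0.0487] 0.0487 ((0.5218340754508972, -0.2037629932165146), (0.11110544949769974, 0.11072486639022827), 11.613306045532227)
top block 408 [ 0.5179 -0.404   0.0264] 0.0265 ((0.5381194949150085, 
[... 761 characters left out ...]
788754463196), (0.10068580508232117, 0.15049083530902863), 24.197811126708984)
scene collar 381 [ 0.5147 -0.1915  0.0642] 0.0644 ((0.5184881687164307, -0.19881294667720795), (0.05759793147444725, 0.05362028628587723), 32.12577438354492)
scene body 1391 [ 0.5146 -0.1953  0.049 ] 0.049 ((0.5538884997367859, -0.24173517525196075), (0.13610485196113586, 0.2236945778131485), 47.759639739990234)
scene block 492 [ 0.5463 -0.463   0.0255] 0.026 ((0.5762014389038086, -0.4949240982532501), (0.1201622262597084, 0.274543821811676), 17.869625091552734)
scene key 173 [ 0.5452 -0.451   0.0445] 0.043 ((0.5341998338699341, -0.41690415143966675), (0.07805848121643066, 0.34874334931373596), 20.131240844726562)
```

arm_command(moves=[[1,-0.23,0.1,0,0,0,85],[1,-0.23,0.1,0,0,0,85],[1,-0.23,0.1,0,0,0,85],[1,-0.23,0.1,0,0,0,85],[1,-0.23,0.1,0,0,0,85],[1,-0.23,0.1,0,0,0,85],[1,-0.23,0.1,0,0,0,85],[1,-0.23,0.1,0,0,0,85]])

```text
time_s: 0.77
tool_pos: [0.4061, -0.466, 0.2069]
eef_rot: [-0.0, 0.988, 0.157, -0.0]
ft_force: [0.7, 0.0, 0.1]
opening: 0.0849
grip_force: 0.0
```

arm_command(moves=[[1,-0.23,0.2,0,0,0,60],[1,-0.23,0.2,0,0,0,60],[1,-0.23,0.2,0,0,0,60],[0.8,-0.23,0.2,0,0,0,60],[0.4,0,0.2,0,0,0,60],[0,0,0,0,0,0,60],[0,0,0,0,0,0,60],[0,0,0,0,0,0,60]])

```text
time_s: 1.43
tool_pos: [0.515, -0.4033, 0.1773]
eef_rot: [0.0, 0.988, 0.156, -0.0]
ft_force: [-0.6, 0.6, -0.1]
opening: 0.0598
grip_force: 0.0
```

```bash
python3 - <<'E'
from h import *
p,d,W,R,t=wrist('w1'); print(t.round(4),R.round(3).tolist(),r.read_state()['time_s'],r.read_state()['qpos'])
for lo,hi in ((.02,.03),(.044,.056)):
    m=(d>0)&(W[...,2]>lo)&(W[...,2]<hi)&(np.hypot(W[...,0]-.516,W[...,1]+.401)<.045)
    P=W[m]; print(len(P),np.median(P[:,2]),cv2.minAreaRect(P[:,:2].astype(np.float32)), [int(x.mean()) for x in np.nonzero(m)])
z=np.load('pics/top0.npz'); a=z['p'][195:255,280:340]; 
cv2.imwrite('pics/mix1.png',np.hstack([cv2.resize(a,(400,400),interpolation=2),cv2.resize(p,(533,400))[:,66:466]])[:,:,::-1])
E
```

```text
[ 0.515  -0.4033  0.1773] [[0.951, 0.309, -0.001], [0.309, -0.951, -0.001], [-0.001, 0.0, -1.0]] 1.4833 [ 0.7682649   0.43770238 -0.23476424  1.43806452  0.1043227   1.27776009
 -0.73278153]
2548 0.027167052521357107 ((0.5172284245491028, -0.40515992045402527), (0.05046096444129944, 0.040290385484695435), 59.10262680053711) [221, 323]
190 0.05095888980627139 ((0.5174844861030579, -0.4051521420478821), (0.01035836897790432, 0.009946012869477272), 60.36271286010742) [230, 323]
```

View pics/mix1.png

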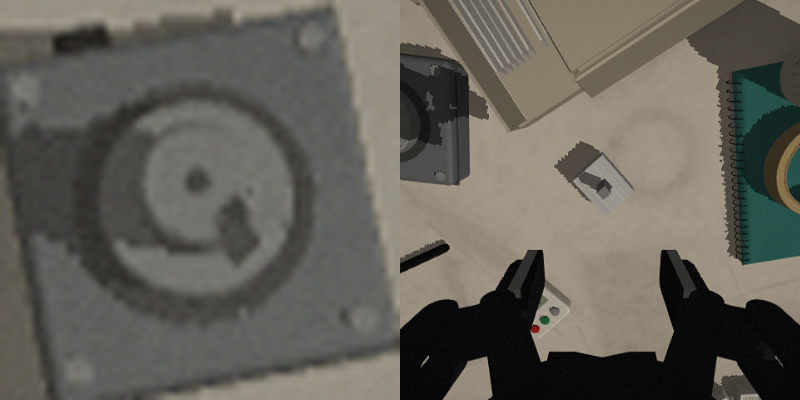

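The left crop shows the shaft slot at (235,225) relative to the shaft centre (197,180), pointing down-right (world about 220°). The wrist view on the right shows the key in its block at (600,187), with a drawer corner nearby.

```bash
python3 - <<'E'
from h import *
z=np.load('pics/w1.npz'); W=z['W'];d=z['d']
zt=np.load('pics/top0.npz'); Wt=cloud(zt['d'],imaging.camera_params('top'));zs=np.load('pics/scene0.npz'); Ws=cloud(zs['d'],imaging.camera_params('scene'))
P=np.vstack([A[(D>0)] for A,D in ((W,d),(Wt,zt['d']),(Ws,zs['d']))])
for n,c in (('key',(.5173,-.4051)),('shaft',(.5215,-.204)),('pulley',(.529,.0265))):
    for zlo in (.03,.06,.11,.15,.2):
        q=P[(P[:,2]>zlo)&(P[:,2]<.35)&(P[:,0]>.4)]; v=q[:,:2]-c; rr=np.hypot(*v.T); a=np.degrees(np.arctan2(v[:,1],v[:,0]))
        o=[]
        for k in range(-180,180,30):
            s=(a>=k)&(a<k+30)&(rr>.045); o.append((k,round(float(np.percentile(rr[s],.5)),3)) if s.sum()>20 and np.percentile(rr[s],.5)<.16 else '')
        print(n,zlo,[x for x in o if x])
E
```

```text
key 0.03 [(-90, 0.046), (-60, 0.051), (-30, 0.122), (0, 0.088), (30, 0.085), (60, 0.091), (90, 0.045), (120, 0.052)]
key 0.06 [(-90, 0.045), (-60, 0.051), (-30, 0.122), (0, 0.088), (30, 0.085), (60, 0.089), (90, 0.045), (120, 0.052)]
key 0.11 [(-90, 0.045), (-60, 0.05), (-30, 0.122), (0, 0.088), (30, 0.088), (60, 0.09), (90, 0.045), (120, 0.052)]
key 0.15 [(-90, 0.045), (-60, 0.05), (-30, 0.123), (0, 0.088), (30, 0.108), (90, 0.045), (120, 0.052)]
key 0.2 [(-90, 0.045), (-60, 0.05), (-30, 0.148), (0, 0.09), (30, 0.11), (90, 0.045), (120, 0.052)]
shaft 0.03 [(-180, 0.045), (-150, 0.045), (-120, 0.048), (-90, 0.054), (-60, 0.05), (-30, 0.048), (0, 0.046), (30, 0.046), (60, 0.049), (90, 0.05), (120, 0.045), (150, 0.045)]
shaft 0.06 [(-120, 0.135), (-90, 0.118), (-60, 0.108), (-30, 0.11), (0, 0.144), (30, 0.154)]
shaft 0.11 [(-120, 0.135), (-90, 0.12), (-60, 0.109), (-30, 0.114), (0, 0.146)]
shaft 0.15 [(-120, 0.135)]
shaft 0.2 [(-120, 0.135)]
pulley 0.03 []
pulley 0.06 []
pulley 0.11 []
pulley 0.15 []
pulley 0.2 []
```

arm_command(moves=[[0,0,0,0,0,-1,60],[0,0,0,0,0,-1,60],[0,0,0,0,0,-1,60],[0,0,0,0,0,-1,60],[0,0,0,0,0,-1,60],[0,0,0,0,0,-1,60],[0,0,0,0,0,-1,60],[0,0,0,0,0,-1,60]])

```text
time_s: 2.15
tool_pos: [0.5151, -0.4033, 0.1779]
eef_rot: [0.001, 0.837, 0.546, -0.0]
ft_force: [-0.1, -0.3, 0.3]
opening: 0.0598
grip_force: 0.0
```

arm_command(moves=[[0,0,0,0,0,-1,40],[0,0,0,0,0,-1,40],[0,0,0,0,0,-1,40],[0,0,0,0,0,-1,40],[0,0,0,0,0,-1,40],[0,0,0,0,0,-1,40],[0,0,0,0,0,-1,40],[0,0,0,0,0,-1,40]])

```text
time_s: 2.82
tool_pos: [0.515, -0.4033, 0.1778]
eef_rot: [0.0, 0.543, 0.84, -0.001]
ft_force: [0.5, 0.4, -0.5]
opening: 0.04
grip_force: 0.0
```

arm_command(moves=[[0,0,0.5,0,0,-1,40],[0,0,0.5,0,0,-1,40],[0,0,0.5,0,0,-1,40],[0,0,0.5,0,0,-1,40],[0,0,0.5,0,0,-1,40],[0,0,0,0,0,-0.9,40],[0,0,0,0,0,0,40],[0,0,0,0,0,0,40]])

```text
time_s: 3.48
tool_pos: [0.5155, -0.403, 0.1028]
eef_rot: [0.0, 0.265, 0.964, -0.0]
ft_force: [0.2, -0.3, 0.2]
opening: 0.0401
grip_force: 0.0
```

```bash
python3 - <<'E'
from h import *
p,d,W,R,t=wrist('w2'); print(t.round(4),R.round(4).tolist(),r.read_state()['time_s'],r.read_state()['qpos'])
for lo,hi in ((.02,.03),(.044,.056)):
    m=(d>0)&(W[...,2]>lo)&(W[...,2]<hi)&(np.hypot(W[...,0]-.517,W[...,1]+.405)<(.045 if lo<.03 else .02))
    P=W[m]; print(len(P),np.median(P[:,2]),cv2.minAreaRect(P[:,:2].astype(np.float32)), [int(x.mean()) for x in np.nonzero(m)])
print(np.degrees(np.arctan2(R[1,0],R[0,0])))
E
```

```text
[ 0.5155 -0.403   0.1028] [[-0.8591, 0.5118, 0.0002], [0.5118, 0.8591, -0.0008], [-0.0006, -0.0006, -1.0]] 3.5333 [ 1.03212332  0.56254095 -0.60407262  1.49786511  0.3339152   1.18410854
  1.40746093]
4169 0.02705972465404609 ((0.5173593759536743, -0.40519052743911743), (0.050056781619787216, 0.040692366659641266), 58.88544845581055) [253, 320]
333 0.05081686481878595 ((0.5175672769546509, -0.40494304895401), (0.009511690586805344, 0.010578148066997528), 59.67239761352539) [269, 320]
149.21510327520426
```

View pics/w2.png

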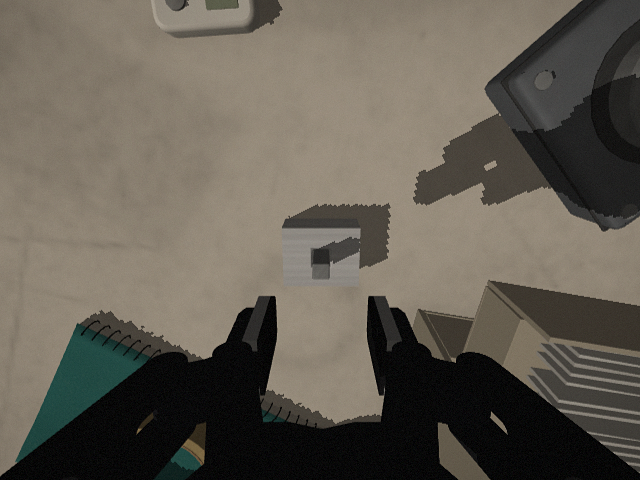

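The picture shows the key top at (320,270), standing in the block and centred between the fingers. Both wrist views agree on the position to 0.2 mm.

arm_command(moves=[[-0.09,-0.02,0.5,0,0,0,40],[0,0,0.5,0,0,0,40],[0,0,0.5,0,0,0,30],[0,0,0.3,0,0,0,30],[0,0,0.2,0,0,0,25],[0,0,0,0,0,0,20],[0,0,0,0,0,0,5],[0,0,0,0,0,0,5]], grip_force=30)

```text
time_s: 4.2
tool_pos: [0.5186, -0.4039, 0.0429]
eef_rot: [0.0, 0.263, 0.965, -0.0]
ft_force: [0.5, 0.7, 0.2]
opening: 0.0085
grip_force: 30.8
```

arm_command(moves=[[0,0,0,0,0,0,5],[0,0,0,0,0,0,5],[0,0,0,0,0,0,5],[0,0,0,0,0,0,5],[0,0,-0.2,0,0,0,5],[0,0,-0.4,0,0,0,5],[0,0,-0.5,0,0,0,5],[0,0,-0.5,0,0,0,5]])

```text
time_s: 4.87
tool_pos: [0.5187, -0.4037, 0.0924]
eef_rot: [0.0, 0.263, 0.965, -0.0]
ft_force: [0.3, -1.1, 0.0]
opening: 0.0083
grip_force: 30.8
```

arm_command(moves=[[0,0,-1,0,0,0,5],[0,0,-1,0,0,0,5],[0,0.2,-1,0,0,0,5],[0.4,0.8,-0.2,0,0,0,5],[0.4,0.9,0,0,0,0,5],[0.4,0.9,0,0,0,0,5],[0.4,0.9,0,0,0,0,5],[0.4,0.9,0,0,0,0,5]])

```text
time_s: 5.53
tool_pos: [0.5371, -0.2528, 0.1884]
eef_rot: [0.001, 0.263, 0.965, -0.0]
ft_force: [0.7, 0.6, 0.2]
opening: 0.0083
grip_force: 30.8
```

arm_command(moves=[[0,0.7,0,0,0,0,5],[0,0,0,0,0,1,5],[0,0,0,0,0,1,5],[0,0,0,0,0,1,5],[0,0,0.3,0,0,0.2,5],[0,0,0.3,0,0,0,5],[0,0,0,0,0,0,5],[0,0,0,0,0,0,5]])

```text
time_s: 6.2
tool_pos: [0.5469, -0.2361, 0.1677]
eef_rot: [-0.001, 0.419, 0.908, 0.0]
ft_force: [0.3, -0.8, -0.9]
opening: 0.0087
grip_force: 30.8
```

```bash
python3 - <<'E'
from h import *
p,d,W,R,t=wrist('w3'); print(t.round(4),np.degrees(np.arctan2(R[1,0],R[0,0])),r.read_state()['time_s'],r.read_state()['qpos'].round(2))
a=W[240,320]; 
for n,lo,hi,rad in (('top',.096,.106,.03),('collar',.058,.07,.045),('body',.044,.054,.08)):
    m=(d>0)&(W[...,2]>lo)&(W[...,2]<hi)&(np.hypot(W[...,0]-.5215,W[...,1]+.204)<rad)
    P=W[m]; print(n,len(P),np.median(P[:,2]),cv2.minEnclosingCircle(P[:,:2].astype(np.float32)),cv2.minAreaRect(P[:,:2].astype(np.float32)),[int(x.mean()) for x in np.nonzero(m)])
E
```

```text
[ 0.5469 -0.2361  0.1677] 130.4381290222128 6.25 [ 0.85  0.38 -0.65  1.6   0.24  1.24  0.86]
top 2682 0.10098463103041612 ((0.5217325687408447, -0.2040417641401291), 0.01818607561290264) ((0.5221723914146423, -0.20363304018974304), (0.03424054756760597, 0.03605763986706734), 41.379638671875) [191, 326]
collar 2980 0.06502281704709736 ((0.5218051075935364, -0.20405738055706024), 0.030133752152323723) ((0.521610677242279, -0.20401334762573242), (0.05951728671789169, 0.05961479991674423), 41.066097259521484) [174, 323]
body 16359 0.04919746652120245 ((0.5217614769935608, -0.20405524969100952), 0.07492439448833466) ((0.5217257738113403, -0.20394250750541687), (0.10996842384338379, 0.10995137691497803), 11.179856300354004) [171, 323]
```

View pics/w3.png

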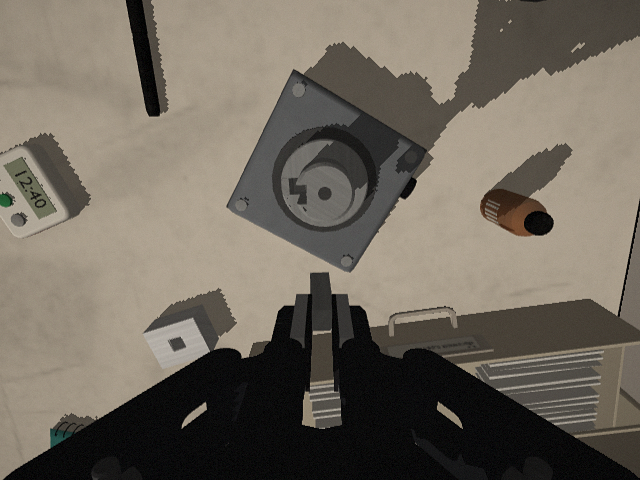

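The picture shows the shaft top centred at (325,193), with its slot on the left at (297,190). The key is held between the fingertips at (320,295), and the block is empty at (178,343).

```bash
cat >> h.py <<'E'
def slot(W,d,c,zt,zr=.004):
    # fit slot angle: score of top-face points (good outside slot, bad inside)
    m=(d>0)&(abs(W[...,2]-zt)<zr)&(np.hypot(W[...,0]-c[0],W[...,1]-c[1])<.0165)
    P=W[m][:,:2]-c; best=[]
    g=np.stack(np.meshgrid(np.linspace(-.016,.016,129),np.linspace(-.016,.016,129)),-1).reshape(-1,2); g=g[np.hypot(*g.T)<.016]
    from scipy.spatial import cKDTree
    fill=cKDTree(P).query(g)[0]<.0006
    for a in np.radians(np.arange(150,290,.5)):
        for off in np.arange(-.0015,.0016,.0005):
            x=g@[np.cos(a),np.sin(a)]; y=g@[-np.sin(a),np.cos(a)]-off
            ins=(x>.011)&(abs(y)<.0057); best.append((np.mean(ins==~fill),np.degrees(a),off))
    best.sort(key=lambda b:-b[0]); return best[:4]
E
python3 - <<'E'
from h import *
z=np.load('pics/w3.npz');W,d,R,t=z['W'],z['d'],z['R'],z['t']
for b in slot(W,d,np.array([.5218,-.2040]),.101): print(np.round(b,4))
L=(W-t)@R  # tool coords
m=(d>0)&(abs(L[...,0])<.02)&(abs(L[...,1])<.02)&(L[...,2]>.004)&(L[...,2]<.06)
P=L[m]; print(len(P),P.min(0).round(4),P.max(0).round(4)); 
for lo in np.arange(.004,.044,.004):
    q=P[(P[:,2]>=lo)&(P[:,2]<lo+.004)]
    if len(q)>3: print(round(lo,3),len(q),np.percentile(q,[3,50,97],axis=0).round(4)[:,:2].T.tolist())
E
```

```text
[ 9.932e-01  2.245e+02 -5.000e-04]
[ 9.932e-01  2.250e+02 -1.000e-03]
[ 9.924e-01  2.255e+02 -1.000e-03]
[ 9.924e-01  2.260e+02 -1.000e-03]
479 [ 0.0034 -0.006   0.0042] [0.0052 0.0045 0.0327]
0.004 72 [[0.0041, 0.0045, 0.005], [-0.0043, 0.0001, 0.0043]]
0.008 81 [[0.0041, 0.0045, 0.005], [-0.0051, -0.0006, 0.004]]
0.012 71 [[0.0041, 0.0045, 0.0049], [-0.0054, -0.0002, 0.0041]]
0.016 69 [[0.004, 0.0045, 0.005], [-0.0055, -0.0007, 0.0038]]
0.02 63 [[0.004, 0.0045, 0.0049], [-0.0057, -0.0012, 0.0038]]
0.024 62 [[0.004, 0.0045, 0.0047], [-0.0058, -0.0012, 0.0035]]
0.028 53 [[0.004, 0.0045, 0.005], [-0.0059, -0.0012, 0.0034]]
0.032 8 [[0.0041, 0.0042, 0.0043], [-0.0055, -0.001, 0.0027]]
```

```bash
cat >> h.py <<'E'
def ortho(p,R,t,c,z,half=.024,n=480,yaw=0.):
    C=imaging.camera_params('wrist');H=C['hand_eye']
    g=np.linspace(-half,half,n); X,Y=np.meshgrid(g,-g)   # image right=+x', up=+y' (x' axis at yaw)
    a=np.radians(yaw); Pw=np.stack([c[0]+X*np.cos(a)-Y*np.sin(a),c[1]+X*np.sin(a)+Y*np.cos(a),np.full_like(X,z)],-1)
    Pt=(Pw-t)@R; Pc=(Pt-H[:3,3])@H[:3,:3]
    u=Pc[...,0]/Pc[...,2]*C['fx']+C['cx'];v=Pc[...,1]/Pc[...,2]*C['fy']+C['cy']
    return cv2.remap(p,u.astype(np.float32),v.astype(np.float32),cv2.INTER_CUBIC)
E
python3 - <<'E'
from h import *
z=np.load('pics/w3.npz');p,R,t=z['p'],z['R'],z['t']
A=220.
o=ortho(p,R,t,(.5218,-.2040),.1008,yaw=A,n=500,half=.025)
s=500/.05
for col,da in (((255,0,0),0),((0,255,0),4.5)):
    a=np.radians(da); pts=np.array([[.011,-.0057],[.0172,-.0057],[.0172,.0057],[.011,.0057]])
    q=np.stack([pts[:,0]*np.cos(a)-pts[:,1]*np.sin(a),pts[:,0]*np.sin(a)+pts[:,1]*np.cos(a)],1)
    px=np.stack([250+q[:,0]*s,250-q[:,1]*s],1).astype(np.int32); cv2.polylines(o,[px],True,col,1)
cv2.circle(o,(250,250),int(.018*s),(0,0,255),1); cv2.circle(o,(250,250),int(.016*s),(0,0,255),1)
cv2.imwrite('pics/o3.png',o[:,:,::-1])
E
```

```text
(no output)
```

View pics/o3.png

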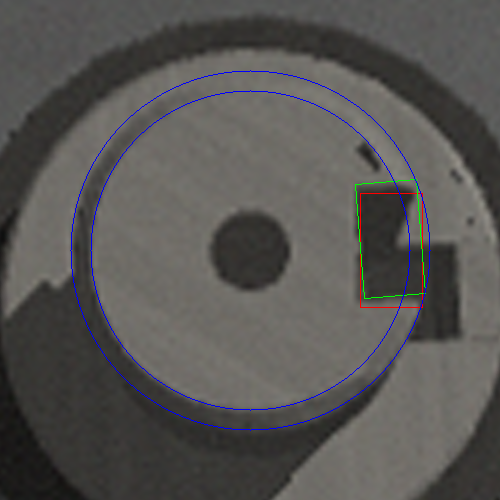

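In the rectified view (yaw 220°), the slot's inner wall is at x≈361 and its sides are at y≈190 to 302. That puts the slot at about 221.5°, with the bore mark centred at (250,251).

arm_command(moves=[[0.45,-0.17,0,0,0,0,5],[0.45,-0.17,0,0,0,0,5],[0.45,-0.17,0,0,0,0,5],[0,0,0,0,0,-0.18,5],[0,0,0.3,-0.41,0,0,5],[0,0,0.3,0,0,0,5],[0,0,0,0,0,0,5],[0,0,0,0,0,0,5]])

```text
time_s: 6.92
tool_pos: [0.5097, -0.215, 0.1499]
eef_rot: [0.008, 0.411, 0.911, 0.019]
ft_force: [0.4, -0.0, 0.2]
opening: 0.0087
grip_force: 30.8
```

```bash
cat >> h.py <<'E'
def keyfit(W,d,t,R):
    # line of the key's visible front face (tool +x side), in world: centre per height
    L=(W-t)@R; m=(d>0)&(abs(L[...,0])<.02)&(abs(L[...,1])<.015)&(L[...,2]>.003)&(L[...,2]<.05)&(L[...,0]>.002)
    P=L[m]; P=P[abs(P[:,0]-np.median(P[:,0]))<.0025]; zs=[];ys=[];xs=[]
    for lo in np.arange(.003,P[:,2].max()-.003,.003):
        q=P[(P[:,2]>=lo)&(P[:,2]<lo+.003)]
        if len(q)>8: zs.append(q[:,2].mean());ys.append(np.percentile(q[:,1],[2,98]).mean());xs.append(np.median(q[:,0]))
    py=np.polyfit(zs,ys,1);px=np.polyfit(zs,xs,1); zb=P[:,2].max()
    f=lambda zz:R@np.array([np.polyval(px,zz)-.005,np.polyval(py,zz),zz])+t
    return f(.0),f(.036),zb,py,px
E
python3 - <<'E'
from h import *
p,d,W,R,t=wrist('w4'); s=r.read_state();print(t.round(4),np.degrees(np.arctan2(R[1,0],R[0,0])),s['time_s'],s['ft_force'],R[:,2].round(4))
a,b,zb,py,px=keyfit(W,d,t,R); c=np.array([.5218,-.2040]); A=np.radians(221.5)
for q in (a,b): v=q[:2]-c; print(q.round(4),'rad',v@[np.cos(A),np.sin(A)],'tan',v@[-np.sin(A),np.cos(A)])
print(zb,py,px)
E
```

```text
[ 0.5097 -0.215   0.1499] 131.39477064757693 6.9667 [-0.20888473 -0.25078105  0.06466257] [ 0.0307  0.0285 -0.9991]
[ 0.5098 -0.2154  0.1499] rad 0.016512749783268516 tan 0.0006021429620348068
[ 0.5101 -0.2153  0.1139] rad 0.01621270109295912 tan 0.0006951563444455594
0.04999823744482368 [-0.03351486 -0.00014554] [-0.00363306  0.00457869]
```

arm_command(moves=[[0.02,-0.023,0,0,0,0,5],[0,-0.004,0.1,0,0,0,5],[0,-0.004,0.1,0,0,0,5],[0,-0.004,0.1,0,0,0,5],[0,-0.004,0.1,0,0,0,5],[0,-0.004,0.1,0,0,0,5],[0,-0.002,0.05,0,0,0,5],[0,0,0,0,0,0,5]])

```text
time_s: 7.63
tool_pos: [0.5087, -0.2148, 0.1333]
eef_rot: [0.009, 0.412, 0.911, 0.02]
ft_force: [-0.2, -0.3, 0.4]
opening: 0.0087
grip_force: 30.8
```

```bash
cat > k.py <<'E'
from h import *
import sys
p,d,W,R,t=wrist(sys.argv[1]); s=r.read_state();print(t.round(4),np.degrees(np.arctan2(R[1,0],R[0,0])),s['time_s'],s['ft_force'].round(2),s['ft_torque'].round(3),R[2].round(4))
a,b,zb,py,px=keyfit(W,d,t,R); c=np.array([.5218,-.2040]); A=np.radians(221.5)
for q in (a,b): v=q[:2]-c; print(q.round(4),'rad',(v@[np.cos(A),np.sin(A)]).round(5),'tan',(v@[-np.sin(A),np.cos(A)]).round(5))
E
python3 k.py w5
```

```text
[ 0.5087 -0.2148  0.1333] 131.375579683452 7.6833 [ 0.72 -0.37 -0.09] [-0.021  0.097 -0.029] [ 6.000e-04  4.270e-02 -9.991e-01]
[ 0.5092 -0.2162  0.1333] rad 0.01752 tan 0.00086
[ 0.5092 -0.2125  0.0973] rad 0.01507 tan -0.002
```

arm_command(moves=[[0,-0.003,0.06,0,0,0,5],[0,-0.003,0.06,0,0,0,5],[0,-0.003,0.06,0,0,0,5],[0,-0.003,0.06,0,0,0,5],[0,0,0,0,0,0,5],[0,0,0,0,0,0,5],[0,0,0,0,0,0,5],[0,0,0,0,0,0,5]])

```text
time_s: 8.35
tool_pos: [0.509, -0.2149, 0.1267]
eef_rot: [0.009, 0.412, 0.911, 0.02]
ft_force: [0.2, 0.1, -0.2]
opening: 0.0085
grip_force: 30.8
```

arm_command(moves=[[0,-0.003,0.08,0,0,0,5],[0,-0.003,0.08,0,0,0,5],[0,-0.003,0.08,0,0,0,5],[0,-0.003,0.08,0,0,0,5],[0,-0.003,0.08,0,0,0,5],[0,-0.003,0.08,0,0,0,5],[0,0,0,0,0,0,5],[0,0,0,0,0,0,5]])

```text
time_s: 9.02
tool_pos: [0.5089, -0.2148, 0.112]
eef_rot: [0.009, 0.412, 0.911, 0.02]
ft_force: [0.5, -0.6, -0.6]
opening: 0.0086
grip_force: 30.8
```

```bash
python3 k.py w6
```

```text
[ 0.5089 -0.2148  0.112 ] 131.37368496752705 9.0667 [ 1.09  0.03 -0.38] [-0.086  0.021 -0.028] [ 2.000e-04  4.290e-02 -9.991e-01]
[ 0.5114 -0.2037  0.1124] rad 0.00765 tan -0.00712
[ 0.5064 -0.2077  0.0761] rad 0.01402 tan -0.00741
```

View pics/w6.png

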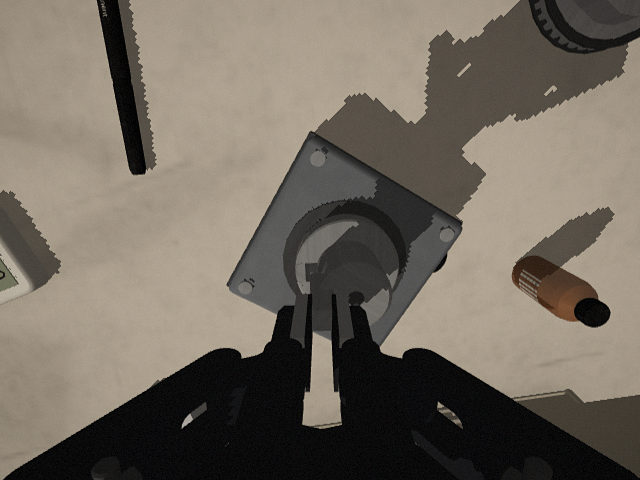

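The picture shows the key at (320,300) between the tips, with its lower part inside the shaft's slot and no visible misfit.

arm_command(moves=[[0,-0.003,0.08,0,0,0,5],[0,-0.003,0.08,0,0,0,5],[0,-0.003,0.08,0,0,0,5],[0,-0.002,0.05,0,0,0,5],[0,0,0,0,0,0,5],[0,0,0,0,0,0,5],[0,0,0,0,0,0,5],[0,0,0,0,0,0,5]])

```text
time_s: 9.73
tool_pos: [0.509, -0.2149, 0.1036]
eef_rot: [0.009, 0.412, 0.911, 0.02]
ft_force: [0.9, -0.4, -0.7]
opening: 0.0086
grip_force: 30.8
```

arm_command(moves=[[0,0.013,0,0,0,0,5],[0,-0.001,0.03,0,0,0,5],[0,-0.001,0.03,0,0,0,5],[0,-0.001,0.03,0,0,0,5],[0,0,0.02,0,0,0,5],[0,0,0,0,0,0,5],[0,0,0,0,0,0,5],[0,0,0,0,0,0,5]])

```text
time_s: 10.4
tool_pos: [0.5093, -0.2146, 0.1003]
eef_rot: [0.009, 0.412, 0.911, 0.02]
ft_force: [-1.8, -0.5, 2.2]
opening: 0.0085
grip_force: 32.4
```

arm_command(moves=[[0,0,0,0,0,0,10],[0,0,0,0,0,0,11],[0,0,0,0,0,0,13],[0,0,0,0,0,0,15],[0,0,0,0,0,0,18],[0,0,0,0,0,0,18],[0,0,0,0,0,0,18],[0,0,0,0,0,0,18]])

```text
time_s: 11.07
tool_pos: [0.5093, -0.2145, 0.1001]
eef_rot: [0.009, 0.412, 0.911, 0.02]
ft_force: [0.2, 0.3, 0.2]
opening: 0.0178
grip_force: 0.0
```

arm_command(moves=[[0,0,-0.5,0,0,0,18],[0,0,-0.5,0.41,0,0,18],[0,0,-1,0,0,0,18],[-0.5,0.5,0,0,0,0,18],[-0.5,0.5,0,0,0,0,18],[-0.5,0,0,0,0,0,18],[0,0,0,0,0,0,18],[0,0,0,0,0,0,18]])

```text
time_s: 11.73
tool_pos: [0.5604, -0.2294, 0.1597]
eef_rot: [-0.0, 0.412, 0.911, 0.0]
ft_force: [-0.5, 0.1, -0.0]
opening: 0.0182
grip_force: 0.0
```

```bash
python3 - <<'E'
from h import *
p,d,W,R,t=wrist('w7'); print(t.round(4),np.degrees(np.arctan2(R[1,0],R[0,0])),r.read_state()['time_s'])
c=np.array([.5218,-.2040])
for b in slot(W,d,c,.101,.0025): print(np.round(b,4))
A=np.radians(221.5); v=W[...,:2]-c; x=v@[np.cos(A),np.sin(A)]; y=v@[-np.sin(A),np.cos(A)]
m=(d>0)&(x>.0125)&(x<.021)&(abs(y)<.004); P=W[m]; print(len(P),np.percentile(P[:,2],[5,25,50,75,95]).round(4))
o=ortho(p,R,t,c,.1008,yaw=220,n=500,half=.03); o2=cv2.resize(p[100:350,170:470],(300*2,500))[:,:300*2]
cv2.imwrite('pics/m7.png',cv2.resize(np.hstack([o,o2]),(800,364))[:,:,::-1])
E
```

```text
[ 0.5604 -0.2294  0.1597] 131.35137878546865 11.7833
[ 9.919e-01  2.250e+02 -1.000e-03]
[ 9.918e-01  2.275e+02 -1.500e-03]
[ 9.917e-01  2.280e+02 -1.500e-03]
[ 9.916e-01  2.245e+02 -5.000e-04]
207 [0.0961 0.0967 0.0971 0.0976 0.0981]
```

View pics/m7.png

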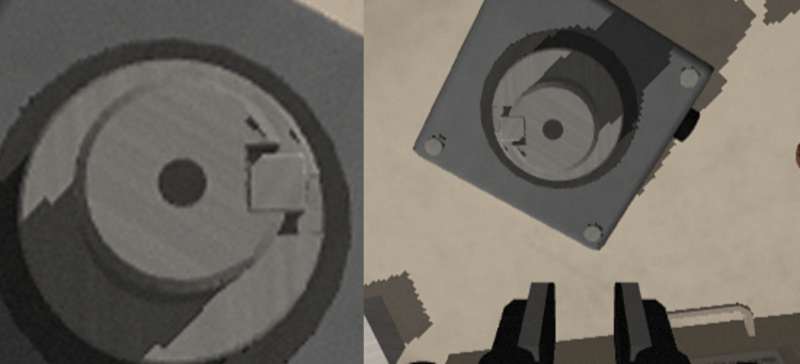

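The picture shows the key standing in the slot, its top at crop (278,183) and 4 mm below the shaft top (z≈0.096), so it is seated. Next I measure its angle exactly and go to the pulley.

```bash
python3 - <<'E'
from h import *
z=np.load('pics/w7.npz');W,d=z['W'],z['d']; c=np.array([.5218,-.2040])
m=(d>0)&(abs(W[...,2]-.1009)<.002)&(np.hypot(W[...,0]-c[0],W[...,1]-c[1])<.022); print(cv2.minEnclosingCircle(W[m][:,:2].astype(np.float32)))
A=np.radians(221.5); v=W[...,:2]-c; x=v@[np.cos(A),np.sin(A)]; y=v@[-np.sin(A),np.cos(A)]
m=(d>0)&(x>.010)&(x<.024)&(abs(y)<.009)&(abs(W[...,2]-.0971)<.0017); P=W[m][:,:2].astype(np.float32); q=cv2.minAreaRect(P); k=np.array(q[0])-c; print(len(P),q,np.hypot(*k),np.degrees(np.arctan2(k[1],k[0]))%360)
k=P.mean(0)-c;print(np.hypot(*k),np.degrees(np.arctan2(k[1],k[0]))%360)
n=cv2.morphologyEx(m.astype(np.uint8),cv2.MORPH_OPEN,np.ones((3,3))); P=W[n>0][:,:2].astype(np.float32); print(cv2.minAreaRect(P))
E
```

```text
((0.5215702056884766, -0.20385262370109558), 0.018107851967215538)
297 ((0.5099639892578125, -0.21530696749687195), (0.009711273945868015, 0.011416643857955933), 42.62077713012695) 0.016368832098366023 223.69045952305112
0.01628953755409773 222.3500537791482
((0.509719967842102, -0.2147870808839798), (0.009463547728955746, 0.009821350686252117), 38.04231643676758)
```

arm_command(moves=[[0,0,-1,0,0,0,75],[0.5,0.3,-0.5,0,0,0,75],[1,0.6,0,0,0,0,75],[1,0.6,0,0,0,0,75],[1,0.6,0,0,0,0,75],[1,0.6,0,0,0,0,75],[1,0.6,0,0,0,0,75],[1,0.6,0,0,0,0,75]])

```text
time_s: 12.45
tool_pos: [0.518, -0.0041, 0.2051]
eef_rot: [0.0, 0.412, 0.911, -0.001]
ft_force: [0.8, 0.2, 0.2]
opening: 0.0747
grip_force: 0.0
```

```bash
python3 - <<'E'
from h import *
p,d,W,R,t=wrist('w8'); print(t.round(4),np.degrees(np.arctan2(R[1,0],R[0,0])),r.read_state()['time_s'])
c0=(.529,.0265); rr=np.hypot(W[...,0]-c0[0],W[...,1]-c0[1])
for n,lo,hi in (('rim',.012,.02),('boss',.030,.039)):
    m=(d>0)&(W[...,2]>lo)&(W[...,2]<hi)&(rr<.06); P=W[m][:,:2].astype(np.float32)
    print(n,len(P),np.median(W[m][:,2]),cv2.minEnclosingCircle(P),cv2.minAreaRect(P))
    if n=='boss':
        m2=m
c=np.array(c0)
o=ortho(p,R,t,c,.0348,yaw=0,n=500,half=.05)
cv2.imwrite('pics/o8.png',o[:,:,::-1])
E
```

```text
[ 0.518  -0.0041  0.2051] 131.36406856326673 12.5
rim 3066 0.017091720984993147 ((0.5302109718322754, 0.026378093287348747), 0.043548163026571274) ((0.5300175547599792, 0.026394426822662354), (0.08573344349861145, 0.08581385761499405), 33.605079650878906)
boss 2229 0.035064281106558765 ((0.5300253629684448, 0.025996020063757896), 0.0310655664652586) ((0.5297994613647461, 0.02615026757121086), (0.06149527430534363, 0.05630595237016678), 6.5860981941223145)
```

View pics/o8.png

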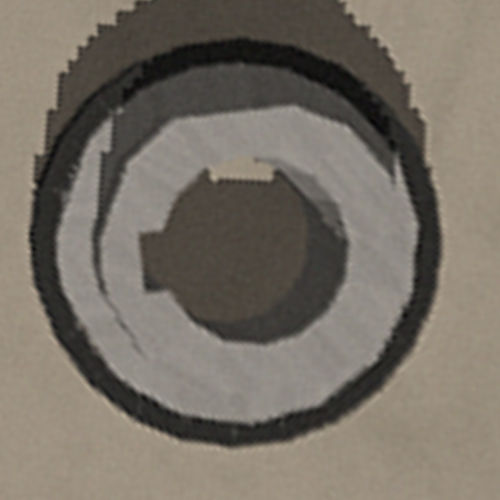

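The rectified pulley view shows the keyway at left (147,262) and the bore centre at (258,252). The flats run at about 6.5°, so the keyway points to about 186.5° and needs a +35.5° turn.

arm_command(moves=[[0,0,0,0,0,1,75],[0,0,0,0,0,1,75],[0,0,0,0,0,1,75],[0,0,0,0,0,1,75],[0,0,0,0,0,1,75],[0,0,0,0,0,1,75],[0,0,0,0,0,1,75],[0,0,0,0,0,1,75]])

```text
time_s: 13.17
tool_pos: [0.5187, -0.0058, 0.205]
eef_rot: [0.0, 0.749, 0.663, -0.0]
ft_force: [-0.3, -0.4, 0.4]
opening: 0.0753
grip_force: 0.0
```

arm_command(moves=[[0,0,0,0,0,1,75],[0,0,0,0,0,1,75],[0,0,0,0,0,1,75],[0,0,0,0,0,1,75],[0,0,0,0,0,1,75],[0,0,0,0,0,1,75],[0,0,0,0,0,1,75],[0,0,0,0,0,1,75]])

```text
time_s: 13.83
tool_pos: [0.5187, -0.0058, 0.2051]
eef_rot: [0.0, 0.954, 0.301, -0.0]
ft_force: [-0.9, -1.0, -0.8]
opening: 0.0746
grip_force: 0.0
```

arm_command(moves=[[0,0,0,0,0,1,75],[0,0,0,0,0,1,75],[0,0,0,0,0,1,75],[0,0,0,0,0,1,75],[0,0,0,0,0,0.8,75],[0.25,-0.5,1,0,0,0,75],[0.25,-0.45,1,0,0,0,75],[0,0,0,0,0,0,75]])

```text
time_s: 14.5
tool_pos: [0.5281, 0.0268, 0.1402]
eef_rot: [-0.001, 0.998, 0.059, -0.003]
ft_force: [-2.1, 1.0, -0.7]
opening: 0.075
grip_force: 0.0
```

```bash
python3 - <<'E'
from h import *
p,d,W,R,t=wrist('w9'); print(t.round(4),np.degrees(np.arctan2(R[1,0],R[0,0])),r.read_state()['time_s'],r.read_state()['qpos'].round(2))
rr=np.hypot(W[...,0]-.53,W[...,1]-.0262)
for n,lo,hi in (('rim',.012,.02),('boss',.030,.039)):
    m=(d>0)&(W[...,2]>lo)&(W[...,2]<hi)&(rr<.05); P=W[m][:,:2].astype(np.float32)
    print(n,len(P),np.median(W[m][:,2]),cv2.minEnclosingCircle(P),cv2.minAreaRect(P))
E
```

```text
[0.5281 0.0268 0.1402] 6.741068450569744 14.55 [ 0.4   0.25 -0.61  1.79  0.16  1.15 -1.71]
rim 4219 0.017150508421187177 ((0.5297130942344666, 0.026333896443247795), 0.04348867014050484) ((0.5295577645301819, 0.026522040367126465), (0.08594833314418793, 0.0858001708984375), 52.288902282714844)
boss 3280 0.035103428325812494 ((0.5296871662139893, 0.02627977542579174), 0.031279902905225754) ((0.5296785831451416, 0.02655506506562233), (0.06231626123189926, 0.05581142380833626), 5.517313480377197)
```

arm_command(moves=[[0.05,0.01,0.8,0,0,0,75],[0,0,0.8,0,0,0,75],[0,0,0.8,0,0,0,75],[0,0,0.8,0,0,0,75],[0,0,0.5,0,0,0,75],[0,0,0.3,0,0,0,75],[0,0,0.1,0,0,0,75],[0,0,0,0,0,0,75]])

```text
time_s: 15.22
tool_pos: [0.5329, 0.0237, 0.0227]
eef_rot: [0.0, 0.998, 0.057, 0.0]
ft_force: [0.2, -0.0, 0.6]
opening: 0.0751
grip_force: 0.0
```

arm_command(moves=[[0,0,0,0,0,0,62],[0,0,0,0,0,0,58],[0,0,0,0,0,0,50],[0,0,0,0,0,0,50],[0,0,0,0,0,0,50],[0,0,0,0,0,0,50],[0,0,0,0,0,0,50],[0,0,0,0,0,0,50]], grip_force=40)

```text
time_s: 15.88
tool_pos: [0.5336, 0.0247, 0.0239]
eef_rot: [0.0, 0.998, 0.057, 0.001]
ft_force: [-2.4, 1.1, 9.3]
opening: 0.0548
grip_force: 40.5
```

arm_command(moves=[[0,0,0,0,0,0,75],[0,0,0,0,0,0,75],[0,0,0,0,0,0,75],[0,0,0,0,0,0,75],[-0.12,-0.05,0,0,0,0,75],[0,0,0.15,0,0,0,75],[0,0,0,0,0,0,75],[0,0,0,0,0,0,75]])

```text
time_s: 16.55
tool_pos: [0.5286, 0.0253, 0.0172]
eef_rot: [0.0, 0.998, 0.057, -0.0]
ft_force: [0.3, 0.7, 0.3]
opening: 0.075
grip_force: 0.0
```

arm_command(moves=[[0.04,-0.04,0.07,0,0,0,75],[0,0,0,0,0,0,65],[0,0,0,0,0,0,59],[0,0,0,0,0,0,58],[0,0,0,0,0,0,50],[0,0,0,0,0,0,50],[0,0,0,0,0,0,50],[0,0,0,0,0,0,50]], grip_force=50)

```text
time_s: 17.22
tool_pos: [0.5303, 0.0263, 0.016]
eef_rot: [0.0, 0.998, 0.057, 0.0]
ft_force: [-1.7, -1.6, 5.7]
opening: 0.0547
grip_force: 52.7
```

arm_command(moves=[[0,0,-0.2,0,0,0,50],[0,0,-0.4,0,0,0,50],[0,0,-0.6,0,0,0,50],[0,0,-0.8,0,0,0,50],[0,0,-0.8,0,0,0,50],[0,0,-0.8,0,0,0,50],[0,0,-0.8,0,0,0,50],[0,0,-0.4,0,0,0,50]])

```text
time_s: 17.88
tool_pos: [0.5309, 0.0272, 0.1632]
eef_rot: [0.0, 0.998, 0.058, 0.002]
ft_force: [0.0, 0.2, -3.5]
opening: 0.0547
grip_force: 54.3
```

arm_command(moves=[[0,0,0,0,0,-1,50],[0,0,0,0,0,-1,50],[0,0,0,0,0,-1,50],[0,0,0,0,0,-1,50],[0,0,0,0,0,-1,50],[0,0,0,0,0,-0.92,50],[0,0,0,0,0,0,50],[0,0,0,0,0,0,50]])

```text
time_s: 18.55
tool_pos: [0.5297, 0.0267, 0.1594]
eef_rot: [-0.0, 0.934, 0.358, -0.0]
ft_force: [-0.5, -0.2, -3.0]
opening: 0.0548
grip_force: 54.1
```

```bash
cat > pf.py <<'E'
from h import *
import sys
p,d,W,R,t=wrist(sys.argv[1]); s=r.read_state(); print(t.round(4),np.degrees(np.arctan2(R[1,0],R[0,0])),s['time_s'],s['ft_force'].round(1),s['qpos'].round(2),s['opening'])
L=(W-t)@R
for n,lo,hi,rm in (('bosstop',-.026,-.010,.034),('rim',-.007,.004,.046)):
    m=(d>0)&(L[...,2]>lo)&(L[...,2]<hi)&(np.hypot(L[...,0],L[...,1])<rm); P=L[m].astype(np.float32)
    if len(P)>20:
        pl=np.linalg.lstsq(np.c_[P[:,:2],np.ones(len(P))],P[:,2],rcond=None)[0]
        print(n,len(P),np.median(P[:,2]),'plane',pl.round(4),P[:,:2].min(0),P[:,:2].max(0),cv2.minEnclosingCircle(P[:,:2]))
cv2.imwrite('pics/'+sys.argv[1]+'c.png',p[:,:,::-1])
E
python3 pf.py w10
```

```text
[0.5297 0.0267 0.1594] 41.92388293169167 18.6 [-0.5 -0.3 -3.1] [ 0.47  0.25 -0.69  1.77  0.17  1.18 -1.11] 0.05437152401494011Traceback (most recent call last):
  File "pf.py", line 9, in <module>
    print(n,len(P),np.median(P[:,2]),'plane',pl.round(4),P[:,:2].min(0),P[:,:2].max(0),cv2.minEnclosingCircle(P[:,:2]))
                                                                                       ~~~~~~~~~~~~~~~~~~~~~~^^^^^^^^^
cv2.error: OpenCV(4.12.0) /io/opencv/modules/imgproc/src/shapedescr.cpp:201: error: (-215:Assertion failed) count >= 0 && (depth == CV_32F || depth == CV_32S) in function 'minEnclosingCircle'
```

View pics/w10.png

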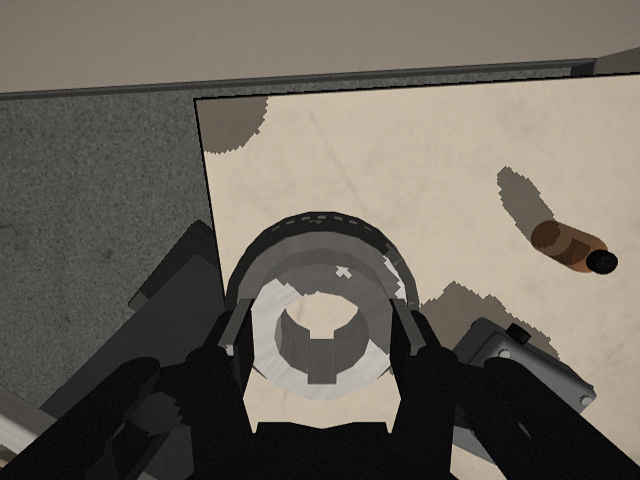

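The picture shows the pulley held flat and square between the fingers, its bore centred near (322,330) and its keyway pointing to tool -x at (321,355).

```bash
cat > pfit.py <<'E'
from h import *
import sys
def fit(n):
    z=np.load(f'pics/{n}.npz');W,d,R,t=z['W'],z['d'],z['R'],z['t']
    L=(W-t)@R; rho=np.hypot(L[...,0],L[...,1])
    m=(d>0)&(L[...,2]>-.03)&(L[...,2]<.02)&(rho<.05)
    h=np.histogram(L[m][:,2],bins=np.arange(-.03,.021,.002)); print('hist',[(round(float(a),3),int(c)) for a,c in zip(h[1],h[0]) if c>150])
    # boss top plane within bore-to-boss ring
    def plane(lo,hi,rl,rh):
        m=(d>0)&(L[...,2]>lo)&(L[...,2]<hi)&(rho>rl)&(rho<rh); P=L[m]
        for _ in range(5):
            pl=np.linalg.lstsq(np.c_[P[:,:2],np.ones(len(P))],P[:,2],rcond=None)[0]; e=P[:,2]-np.c_[P[:,:2],np.ones(len(P))]@pl; P=P[abs(e)<max(.0006,2*e.std())]
        return pl,P
    return L,d,R,t,rho,plane
if __name__=='__main__':
    L,d,R,t,rho,plane=fit(sys.argv[1])
    for n,a in (('boss',(-.028,-.012,.02,.027)),('rim',(-.006,.006,.033,.042))):
        pl,P=plane(*a); print(n,len(P),pl.round(4))
    # bore edge on the boss top: fit circle to inner boundary
    pl,P=plane(-.028,-.012,.017,.0275)
    ang=np.degrees(np.arctan2(P[:,1],P[:,0])); rr=np.hypot(P[:,0],P[:,1]); B=[]
    for k in np.arange(-180,180,4):
        s=(ang>=k)&(ang<k+4)
        if s.sum()>6 and abs(abs(k+2)-180)>24 : B.append(P[s][np.argsort(rr[s])[:2]].mean(0)[:2])
    B=np.array(B)
    from scipy.optimize import least_squares
    f=least_squares(lambda q:np.hypot(B[:,0]-q[0],B[:,1]-q[1])-q[2],[0,0,.019],loss='soft_l1',f_scale=.0004); print('bore',len(B),f.x.round(5),np.abs(f.fun).mean())
    # keyway sides
    k=P[(P[:,0]<-.0195)&(P[:,0]>-.0225)&(abs(P[:,1])<.012)]; up=k[k[:,1]>0][:,1]; dn=k[k[:,1]<0][:,1]; print('keyway y edges',len(k), up.min() if len(up) else 0, dn.max() if len(dn) else 0)
E
python3 pfit.py w10
```

```text
hist [(-0.03, 315), (-0.028, 294), (-0.026, 285), (-0.024, 282), (-0.022, 760), (-0.02, 9026), (-0.018, 922), (-0.016, 657), (-0.014, 609), (-0.012, 551), (-0.01, 519), (-0.008, 462), (-0.006, 402), (-0.004, 788), (-0.002, 6777), (0.0, 571), (0.002, 230), (0.004, 215), (0.006, 214), (0.008, 220), (0.01, 294), (0.012, 889)]
boss 5031 [ 0.0004  0.0012 -0.0191]
rim 4491 [ 0.0005 -0.0003 -0.0011]
bore 78 [-0.00025  0.00085  0.01869] 0.00015653698329105785
keyway y edges 170 0.0027289759635526715 -0.0051207342732472304
```

arm_command(moves=[[-0.4,0.41,0,0,0,0,50],[-0.8,0.83,0,0,0,0,50],[-0.8,0.83,0,0,0,0,50],[-0.8,0.83,0,0,0,0,50],[-0.8,0.83,0,0,0,0,50],[-0.8,0.83,0,0,0,0,50],[-0.6,0.62,0,0,0,0,50],[-0.33,0.34,0,0,0,0,50]])

```text
time_s: 19.27
tool_pos: [0.5214, -0.2076, 0.1593]
eef_rot: [0.0, 0.935, 0.356, -0.0]
ft_force: [-0.1, 0.4, -3.0]
opening: 0.0546
grip_force: 54.2
```

arm_command(moves=[[0,0,0,0,0,0,50],[0,0,0,0,0,0,50],[0,0,0,0,0,0,50],[0,0,0,0,0,0,50],[0,0,0,0,0,0,50],[0,0,0,0,0,0,50],[0,0,0,0,0,0,50],[0,0,0,0,0,0,50]])

```text
time_s: 19.93
tool_pos: [0.5224, -0.2032, 0.1596]
eef_rot: [0.0, 0.933, 0.359, 0.0]
ft_force: [0.5, 0.1, -2.5]
opening: 0.0548
grip_force: 54.1
```

```bash
cat > both.py <<'E'
from h import *
import sys
n=sys.argv[1]; p,d,W,R,t=wrist(n); s=r.read_state(); print(t.round(5),np.degrees(np.arctan2(R[1,0],R[0,0])),s['time_s'],s['ft_force'].round(1),s['ft_torque'].round(2),s['opening'])
L=(W-t)@R; S=np.array([.5217,-.2040])
m=(d>0)&(abs(W[...,2]-.1009)<.003)&(np.hypot(W[...,0]-S[0],W[...,1]-S[1])<.022)
P=W[m]; print('shaft top seen',len(P),(P[:,:2].min(0)+P[:,:2].max(0))/2 if len(P) else 0,cv2.minEnclosingCircle(P[:,:2].astype(np.float32)) if len(P)>10 else '')
print('tcp->target (tool)',(R.T@np.append(S-t[:2],0)).round(5))
E
python3 both.py w11; python3 pfit.py w11
```

```text
[ 0.52238 -0.20315  0.15958] 42.11470691459085 19.9833 [-0.   1.1 -3.1] [0.02 0.04 0.02] 0.054865279321186546
shaft top seen 0 0 
tcp->target (tool) [-0.00108  0.00017  0.     ]
hist [(-0.03, 316), (-0.028, 302), (-0.026, 299), (-0.024, 263), (-0.022, 695), (-0.02, 9079), (-0.018, 939), (-0.016, 646), (-0.014, 591), (-0.012, 578), (-0.01, 496), (-0.008, 455), (-0.006, 435), (-0.004, 786), (-0.002, 6789), (0.0, 560), (0.002, 234), (0.004, 218), (0.006, 218), (0.008, 213), (0.01, 284), (0.012, 878), (0.014, 154)]
boss 5050 [-0.0004  0.0007 -0.0191]
rim 4559 [ 0.0017  0.0005 -0.0011]
bore 78 [-0.0002   0.00081  0.01866] 0.00017935780380631664
keyway y edges 174 0.00024731292707613246 -0.005162818721781572
```

arm_command(moves=[[-0.03,-0.02,0,0,0,0,50],[0,0,0.2,0,0,0,50],[0,0,0.3,0,0,0,50],[0,0,0.3,0,0,0,50],[0,0,0.3,0,0,0,50],[0,0,0.1,0,0,0,50],[0,0,0,0,0,0,50],[0,0,0,0,0,0,50]])

```text
time_s: 20.65
tool_pos: [0.5212, -0.2035, 0.1233]
eef_rot: [-0.0, 0.933, 0.359, -0.0]
ft_force: [0.1, 0.1, -2.0]
opening: 0.0548
grip_force: 54.1
```

arm_command(moves=[[0,0,0.06,0,0,0,50],[0,0,0.06,0,0,0,50],[0,0,0.06,0,0,0,50],[0,0,0.06,0,0,0,50],[0,0,0.06,0,0,0,50],[0,0,0,0,0,0,50],[0,0,0,0,0,0,50],[0,0,0,0,0,0,50]])

```text
time_s: 21.32
tool_pos: [0.5213, -0.2036, 0.1146]
eef_rot: [0.0, 0.933, 0.359, 0.0]
ft_force: [-0.1, -0.2, -2.8]
opening: 0.0549
grip_force: 54.1
```

arm_command(moves=[[0,0,0.04,0,0,0,50],[0,0,0.04,0,0,0,50],[0,0,0.04,0,0,0,50],[0,0,0.04,0,0,0,50],[0,0,0,0,0,0,50],[0,0,0,0,0,0,50],[0,0,0,0,0,0,50],[0,0,0,0,0,0,50]])

```text
time_s: 21.98
tool_pos: [0.5211, -0.2037, 0.1097]
eef_rot: [-0.0, 0.933, 0.359, -0.0]
ft_force: [-0.7, -0.8, -3.4]
opening: 0.0549
grip_force: 54.2
```

arm_command(moves=[[0,0,0.04,0,0,0,50],[0,0,0.04,0,0,0,50],[0,0,0.04,0,0,0,50],[0,0,0.04,0,0,0,50],[0,0,0.04,0,0,0,50],[0,0,0,0,0,0,50],[0,0,0,0,0,0,50],[0,0,0,0,0,0,50]])

```text
time_s: 22.65
tool_pos: [0.5211, -0.2036, 0.1036]
eef_rot: [-0.0, 0.933, 0.359, -0.0]
ft_force: [-0.9, 0.1, -4.4]
opening: 0.0551
grip_force: 54.1
```

arm_command(moves=[[0,0,0.08,0,0,0,50],[0,0,0.08,0,0,0,50],[0,0,0.08,0,0,0,50],[0,0,0.08,0,0,0,50],[0,0,0.08,0,0,0,50],[0,0,0.08,0,0,0,50],[0,0,0,0,0,0,50],[0,0,0,0,0,0,50]])

```text
time_s: 23.32
tool_pos: [0.521, -0.2036, 0.0889]
eef_rot: [-0.0, 0.933, 0.359, -0.0]
ft_force: [-3.2, -1.6, -3.9]
opening: 0.055
grip_force: 54.0
```

arm_command(moves=[[-0.01,0,0.03,0,0,0,50],[0,0,0.04,0,0,0,50],[0,0,0.04,0,0,0,50],[0,0,0.04,0,0,0,50],[0,0,0.04,0,0,0,50],[0,0,0,0,0,0,50],[0,0,0,0,0,0,50],[0,0,0,0,0,0,50]])

```text
time_s: 23.98
tool_pos: [0.521, -0.2038, 0.0835]
eef_rot: [0.0, 0.933, 0.359, 0.0]
ft_force: [-1.7, -1.8, -4.0]
opening: 0.0548
grip_force: 54.2
```

arm_command(moves=[[0,0,0.03,0,0,0,50],[0,0,0.03,0,0,0,50],[0,0,0.03,0,0,0,50],[0,0,0,0,0,0,50],[0,0,0,0,0,0,50],[0,0,0,0,0,0,50],[0,0,0,0,0,0,50],[0,0,0,0,0,0,50]])

```text
time_s: 24.65
tool_pos: [0.521, -0.2038, 0.0809]
eef_rot: [0.0, 0.933, 0.359, 0.0]
ft_force: [-1.8, -1.1, -2.9]
opening: 0.0543
grip_force: 54.2
```

Nearly down, so I feel for the collar.

arm_command(moves=[[0,0,0.02,0,0,0,50],[0,0,0.02,0,0,0,50],[0,0,0,0,0,0,50],[0,0,0,0,0,0,50],[0,0,0,0,0,0,50],[0,0,0,0,0,0,50],[0,0,0,0,0,0,50],[0,0,0,0,0,0,50]])

```text
time_s: 25.32
tool_pos: [0.5211, -0.2038, 0.08]
eef_rot: [0.0, 0.933, 0.359, 0.0]
ft_force: [-5.1, -0.9, 5.2]
opening: 0.0547
grip_force: 55.0
```

arm_command(moves=[[0,0,0,0,0,0,56],[0,0,0,0,0,0,58],[0,0,0,0,0,0,60],[0,0,0,0,0,0,64],[0,0,0,0,0,0,70],[0,0,0,0,0,0,75],[0,0,0,0,0,0,75],[0,0,0,0,0,0,75]])

```text
time_s: 25.98
tool_pos: [0.5211, -0.2038, 0.0798]
eef_rot: [0.0, 0.933, 0.359, 0.0]
ft_force: [0.1, 0.2, -0.5]
opening: 0.0752
grip_force: 0.0
```

arm_command(moves=[[0,0,-0.2,0,0,0,75],[0,0,-0.5,0,0,0,75],[0,0,-0.8,0,0,0,75],[0,0,-1,0,0,0,75],[0,0,-1,0,0,0,75],[0,0,-0.5,0,0,0,75],[0,0,0,0,0,0,75],[0,0,0,0,0,0,75]])

```text
time_s: 26.65
tool_pos: [0.5215, -0.2039, 0.2008]
eef_rot: [0.001, 0.933, 0.359, 0.001]
ft_force: [-0.7, -0.8, -0.4]
opening: 0.075
grip_force: 0.0
```

```bash
python3 - <<'E'
from h import *
p,d,W,R,t=wrist('w12'); s=r.read_state(); print(t.round(4),s['time_s'],s['ft_force'].round(1))
S=np.array([.5217,-.204]); rr=np.hypot(W[...,0]-S[0],W[...,1]-S[1])
for n,lo,hi,a,b in (('shaft',.0997,.104,0,.016),('boss',.09,.106,.0225,.027),('rim',.072,.09,.034,.041)):
    m=(d>0)&(W[...,2]>lo)&(W[...,2]<hi)&(rr>a)&(rr<b); P=W[m]
    pl=np.linalg.lstsq(np.c_[P[:,:2]-S,np.ones(len(P))],P[:,2],rcond=None)[0]; print(n,len(P),np.median(P[:,2]).round(4),pl.round(4))
m=(d>0)&(W[...,2]>.07)&(W[...,2]<.1)&(rr<.05); print(cv2.minEnclosingCircle(W[m][:,:2].astype(np.float32)))
# bystanders vs start, from the fixed cameras
for n in ('top','scene'):
    z=np.load(f'pics/{n}0.npz'); p2,_=imaging.camera(n); D=cv2.absdiff(p2,z['p']).max(-1)
    for k,(u,v) in (dict(bottle=(273,165),timer=(390,311),pen=(306,313)) if n=='top' else dict(bottle=(215,270),timer=(426,255),pen=(394,312))).items():
        print(n,k,D[v-15:v+15,u-15:u+15].mean().round(1))
E
```

```text
[ 0.5215 -0.2039  0.2008] 26.7 [ 0.5 -1.2 -0.2]
shaft 1404 0.1012 [ 0.0017 -0.0016  0.1012]
boss 1345 0.0991 [0.0124 0.0137 0.0989]
rim 2233 0.0812 [-0.0003 -0.0013  0.0812]
((0.5208009481430054, -0.2049926519393921), 0.04361507296562195)
top bottle 39.5
top timer 2.6
top pen 37.3
scene bottle 1.0
scene timer 1.0
scene pen 1.5
```

The pulley is flat, with its boss 2 mm below the shaft top as expected. The bystanders are unmoved in the scene view; the changes in the top view are where the arm covers them.

```bash
python3 -c "
from workcell import r
print(r.sign_off())"
```

```text
the job is handed in; nothing more can be done
None
```

The job is handed in at about 27 s: the key is seated in the slot, the pulley rests flat on the collar over it and is released, and the bottle, timer and marker are where they were.

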